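# Put the mixed-up housings into their own holders

## Task

The four black housings all stand in the wrong holders. Put each one into the holder whose base plate has the same shape as the housing's collar (round, square, long or three-armed), using the empty holder without a base plate as a parking spot. Lower each one gently until it stands upright on the bottom of its cup, without dropping it or pressing it tight, and leave the small glue bottle standing where it is.

Things in the scene. Friction and masses are not known exactly. Their poses are not given: they have to be found in the camera images.
- housing_round: Black housing, ~90 g, 88 mm tall, upright. Bottom up: round tapered foot 40 mm tall (diameter 30 at the bottom, 44 on top); flat collar 8 mm thick; plain round nozzle, diameter 26, 40 mm tall (48-88 above the bottom), to grip from above at any yaw. Collar: a round disc of 66 mm diameter. Origin: centre of underside, z up the nozzle.
- housing_square: Black housing, ~90 g, 88 mm tall, upright. Bottom up: round tapered foot 40 mm tall (diameter 30 at the bottom, 44 on top); flat collar 8 mm thick; plain round nozzle, diameter 26, 40 mm tall (48-88 above the bottom), to grip from above at any yaw. Collar: a square of 60 x 60 mm. Origin: centre of underside, z up the nozzle.
- housing_long: Black housing, ~90 g, 88 mm tall, upright. Bottom up: round tapered foot 40 mm tall (diameter 30 at the bottom, 44 on top); flat collar 8 mm thick; plain round nozzle, diameter 26, 40 mm tall (48-88 above the bottom), to grip from above at any yaw. Collar: a long bar, 100 mm along its x by 34 mm. Origin: centre of underside, z up the nozzle.
- housing_star: Black housing, ~90 g, 88 mm tall, upright. Bottom up: round tapered foot 40 mm tall (diameter 30 at the bottom, 44 on top); flat collar 8 mm thick; plain round nozzle, diameter 26, 40 mm tall (48-88 above the bottom), to grip from above at any yaw. Collar: three arms, 48 mm from the axis, 20 wide, one along x. Origin: centre of underside, z up the nozzle.
- holder_round: Fixed white cup, on a round blue base plate of 104 mm diameter, 6 mm thick. Inner diameter 38 mm at its floor (10 mm above the table), 54 at the rim (44 above the table). Any housing's foot stands on the floor with 4 mm play, collar 6 mm above the rim. Origin: on the table under the cup's axis, z up; a seated housing's origin is 10 mm above it.
- holder_square: Fixed white cup, on a square blue base plate of 96 x 96 mm, 6 mm thick. Inner diameter 38 mm at its floor (10 mm above the table), 54 at the rim (44 above the table). Any housing's foot stands on the floor with 4 mm play, collar 6 mm above the rim. Origin: on the table under the cup's axis, z up; a seated housing's origin is 10 mm above it.
- holder_long: Fixed white cup, on a long blue base plate, 130 mm along its x by 54 mm, 6 mm thick. Inner diameter 38 mm at its floor (10 mm above the table), 54 at the rim (44 above the table). Any housing's foot stands on the floor with 4 mm play, collar 6 mm above the rim. Origin: on the table under the cup's axis, z up; a seated housing's origin is 10 mm above it.
- holder_star: Fixed white cup, on a three-armed blue base plate, arms 66 mm from the axis, 40 wide, 6 thick, one along x. Inner diameter 38 mm at its floor (10 mm above the table), 54 at the rim (44 above the table). Any housing's foot stands on the floor with 4 mm play, collar 6 mm above the rim. Origin: on the table under the cup's axis, z up; a seated housing's origin is 10 mm above it.
- holder_spare: Fixed white cup, the only one without a base plate wider than the cup; empty at the start. Inner diameter 38 mm at its floor (10 mm above the table), 54 at the rim (44 above the table). Any housing's foot stands on the floor with 4 mm play, collar 6 mm above the rim. Origin: on the table under the cup's axis, z up; a seated housing's origin is 10 mm above it.
- glue_bottle: Small closed glue bottle with an orange cap, 30 mm diameter, 75 mm tall, standing loose among the holders. Origin: centre of its underside. To be left alone.
Things that resemble listed ones, but are neither listed nor needed, are in the scene too. Leave any yellow look-alike of the housing_star alone. Leave any turquoise look-alike of the holder_star alone.

How it is judged:
By the outcome, as a careful person would: the job done as asked, in the order asked, and still so for the second after the job is handed in, with the robot touching nothing.
It also fails if it takes over 141 s, if anything falls off the work surface, if the arm or the gripper's body presses on something with over 40 N, if the wrist force passes 120 N, or if a joint passes its speed limit or range.

## Robot

A 7-joint arm with a two-finger parallel gripper is mounted at the origin on the work surface. World frame = base frame: x ahead of the robot, y to its left, z up, the work surface at z = 0. Lengths are in m, angles in rad, forces in N, time in s.
With the tool pointing down it reaches from about 0.4 to 0.85 m from the base axis. Payload 4.5 kg.
Tool frame: the origin (TCP) lies at the very end of the fingers, on their centre line; the grasp point (between the pads) lies 19 mm behind it; z points along the fingers, y is the line along which they close (so a half turn about z gives the same grasp; the last joint's range is limited). The gripper opens to 88 mm and grips with 3 to 60 N. Pads are 18 mm wide; open, the fingers measure 123 mm over their backs; the gripper's body (75 mm by 187 mm) begins 45 mm behind the grasp point.
Start: joints at [-1.153, 0.689, -0.195, 1.565, 0.157, 0.902, -0.215], TCP at [0.234, 0.58, 0.239] pointing down, gripper open.
Joint ranges: [-3.01, 3.01], [-0.46, 2.08], [-1.47, 1.51], [0.13, 2.56], [-1, 4.14], [0.04, 2.09], [-2.66, 2.66]. Speed limits (rad/s): [2.57, 2.57, 3.14, 3.14, 3.14, 3.14, 3.14].

## Interface

Orientations are given as a unit quaternion [x, y, z, w].
In Python, from plant import r gives the robot as it stands. The module is installed in compiled form; this text tells all that it offers.
- The arm moves only by the tool step_arm, never from a script. Its argument "increments" is a list of rows, each a list of 2 entries, a list of its own where there are three numbers: the shift along the world's x, y, z in cm, then the turn, a rotation vector about the world's x, y, z in degrees. A call has exactly 10 rows; each row shifts and turns the commanded pose from where the row before left it; what a row does not reach is not made up. A row lasts 1/10 s, in which the tool goes at most 50 mm and 8.59 degrees, less where a joint would pass 70% of its speed; a pose out of reach is approached as far as the arm can. A call is refused whole if a number of a shift passes 5 or a number of a turn 8.59, either way. A call with a gripper value outside its range is refused whole. "fingers" is the opening, from 0 (shut) to 1 (fully open), set as the call begins (left out, the last holds). The fingers move at their own pace and stop on an object; "grip_force" is the grip in N (left out, the last holds). Time passes only in rows, so rows that do not move let the fingers close, or fill a call up. It gives the time, the measured TCP pose, the force, the opening and the grip force at its end, in the units of the state.
- r.get_state(): the state, without advancing time (a new reading comes with each control period).
- r.snapshot(name): name is "side" or "top"; returns (picture, depth): 384x512x3 uint8, red, green, blue; 384x512 float32, m along the optical axis (not along the pixel's ray), 0 where there is no reading.
- r.calibration(name): a dict with "fov_y" (degrees; the focal length in pixels is half the picture's height over the tangent of half this angle, whatever the lens; pixels are square), "cx", "cy" (the principal point, pixels), "R" (3x3) and "t" (3): a world point X has camera coordinates R X + t. Camera axes: x right, y down, z forward; pixel columns grow to the right and rows downward; lengths in m; the calibration is good to about 2 mm. A picture is of the moment at which its call begins. calibration takes no time and is no camera call.
- r.finish_job(): hands the job in; it is judged then, once.
The state is a dict: "clock": time; "q": joint angles; "qd": joint speeds; "joint_torque": joint torques, N m; "tool_pos": TCP position; "eef_rot": TCP orientation; "contact_force": force on the tool from outside, world axes, zero at the start; "moment": the same for the moment, N m; "opening": opening from 0.0 (shut) to 1.0 (fully open); "finger_force": force on a finger pad.
Only numpy, scipy, OpenCV 4.12 (cv2) and the standard library are available. Lean on these libraries where they do the work, as an engineer would, in place of code of your own. Each camera call takes 0.05 s, during which the arm holds its last target. There are 200 camera calls.

## Working session

There is one attempt and no reset: what is moved stays moved. The work goes in short steps, Python scripts to look and compute and a tool call to move; the robot and the scene stay as the last step left them, time stands still between calls to the robot, and variables do not carry over. Pictures are saved under pics/ and viewed, at most 14 in all, crops included, and the job is handed in when it is done.

Besides the shell and the picture viewer there is one more tool, called after "Emit:" by a JSON object that holds its "name" and its "arguments", one argument or row to a line. step_arm: Moves the arm, as the interface text tells. Its arguments: {"type":"object","properties":{"increments":{"type":"array","items":{"type":"array"}},"fingers":{"type":"number"},"grip_force":{"type":"number"}},"required":["increments"]}

```bash
mkdir -p pics
cat > h.py <<'E'
import numpy as np,cv2
from plant import r
def snap(n,f):
    p,d=r.snapshot(n); np.savez(''+f+'.npz',p=p,d=d); cv2.imwrite(f'pics/{f}.png',p[:,:,::-1]); return p,d
def world(n,d):
    c=r.calibration(n); H,W=d.shape; f=H/2/np.tan(np.radians(c['fov_y'])/2)
    v,u=np.mgrid[:H,:W]; X=np.stack([(u-c['cx'])/f*d,(v-c['cy'])/f*d,d],-1)
    return (X-np.array(c['t']))@np.array(c['R'])
E
python3 - <<'E'
from h import *
for n in('top','side'):
    snap(n,n+'0'); c=r.calibration(n); print(n,c)
print(r.get_state())
E
```

```text
top {'fov_y': 52.37996102252528, 'cx': 260.5356886259765, 'cy': 195.71957797959192, 'R': array([[ 0.0090144 , -0.99975739,  0.0200975 ],
       [-0.98702111, -0.01211861, -0.16013265],
       [ 0.16033735, -0.01839316, -0.98689089]]), 't': array([-0.02135956,  0.54496799,  0.86337377])}
side {'fov_y': 54.91858544073611, 'cx': 260.2564285325306, 'cy': 189.21616222543466, 'R': array([[ 0.9528434 , -0.3030889 ,  0.01505236],
       [-0.22367809, -0.73498452, -0.64012957],
       [ 0.20507942,  0.60657635, -0.7681195 ]]), 't': array([-0.53820913,  0.15677627,  0.70767716])}
{'clock': 0.1, 'q': array([-1.1531994 ,  0.68986665, -0.19450143,  1.56622431,  0.15728424,
        0.90253276, -0.21508189]), 'qd': array([ 0.00053   , -0.00200689, -0.00279889, -0.00296617,  0.00058137,
        0.00012192, -0.00030784]), 'joint_torque': array([-3.15791782e-03, -5.28497744e+01, -1.27146419e+00, -1.53836918e+01,
       -5.25627541e-02,  1.94468492e-03,  2.74097050e-05]), 'tool_pos': array([0.23386279, 0.57898397, 0.23801484]), 'eef_rot': array([ 1.90689254e-01,  9.81650107e-01, -8.16272808e-04, -9.38036442e-05]), 'contact_force': array([0.10765562, 0.676668  , 0.39619115]), 'moment': array([-0.10633944, -0.01379166, -0.01059399]), 'finger_force': 0.0, 'opening': 0.9996150455701424}
```

View pics/top0.png

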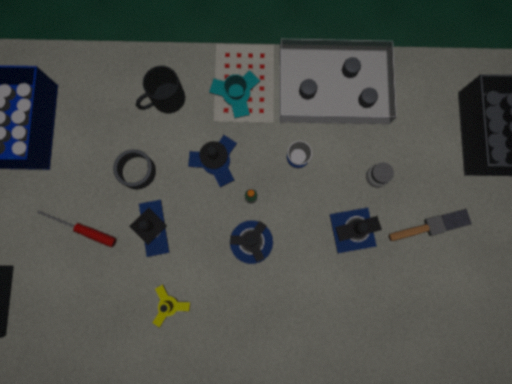

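View pics/side0.png

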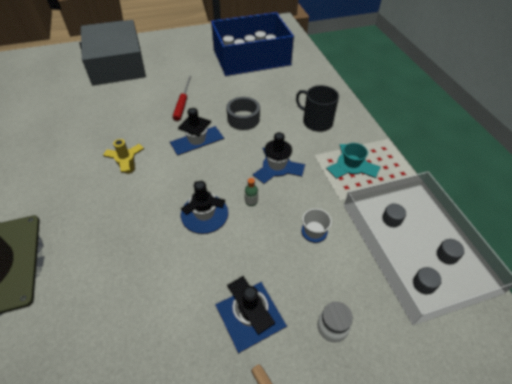

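Run:
```python
from h import *
T=np.load('top0.npz');P=T['p'];D=T['d'];W=world('top',D)
S=np.load('side0.npz');WS=world('side',S['d'])
c=cv2.resize(P[120:270,120:400],None,fx=2.8,fy=2.8,interpolation=cv2.INTER_CUBIC)
c=np.clip(c.astype(float)*2,0,255).astype(np.uint8);cv2.imwrite('pics/crop0.png',c[:,:,::-1])
for n,(u,v) in dict(star_on_round=(251,240),sq_on_long=(149,225),round_on_star=(213,155),long_on_sq=(358,230),spare=(299,153),glue=(251,195)).items():
    p0=W[v,u]
    for nm,Q in(('top',W),('side',WS)):
        m=(np.hypot(*(Q[...,:2]-p0[:2]).transpose(2,0,1))<.08)&(Q[...,2]>-.05)&(Q[...,2]<.15)
        q=Q[m]; z=q[:,2]
        if n=='spare': k=(z>.036)&(z<.055)
        elif n=='glue': k=z>.055
        else: k=z>.088
        k&=np.hypot(*(q[:,:2]-p0[:2]).T)<.045
        a=q[k]
        if n=='glue': pass
        print(n,nm,k.sum(),np.round(np.median(a,0),4),np.round((a.min(0)+a.max(0))/2,4),np.round(np.ptp(a,0),4))
```

```text
star_on_round top 113 [0.442  0.0051 0.0979] [0.4411 0.0061 0.0978] [0.0235 0.0237 0.0061]
star_on_round side 137 [0.4394 0.0026 0.0964] [0.4398 0.0056 0.0934] [0.0249 0.029  0.0104]
sq_on_long top 123 [0.4718 0.2373 0.0975] [0.4722 0.2382 0.0953] [0.0255 0.0243 0.0129]
sq_on_long side 88 [0.4696 0.234  0.0964] [0.4702 0.239  0.0942] [0.0245 0.025  0.0117]
round_on_star top 113 [0.6381 0.0962 0.098 ] [0.6395 0.0955 0.0951] [0.0256 0.0241 0.0137]
round_on_star side 101 [0.637  0.0933 0.0964] [0.6383 0.0976 0.0939] [0.0253 0.0265 0.0104]
long_on_sq top 121 [ 0.4707 -0.2369  0.0981] [ 0.4716 -0.2382  0.0952] [0.0242 0.0254 0.0138]
long_on_sq side 226 [ 0.4699 -0.2393  0.0968] [ 0.4704 -0.2378  0.094 ] [0.0244 0.0252 0.0119]
spare top 133 [ 0.6611 -0.1107  0.0432] [ 0.6508 -0.1062  0.0416] [0.0568 0.0576 0.0111]
spare side 205 [ 0.6532 -0.0993  0.0416] [ 0.6498 -0.1059  0.0404] [0.058  0.0595 0.0087]
glue top 45 [0.5462 0.0087 0.0747] [0.5475 0.0078 0.0666] [0.0156 0.016  0.0229]
glue side 69 [0.5451 0.0043 0.0714] [0.5458 0.0072 0.0654] [0.0142 0.015  0.0205]
```

View pics/crop0.png

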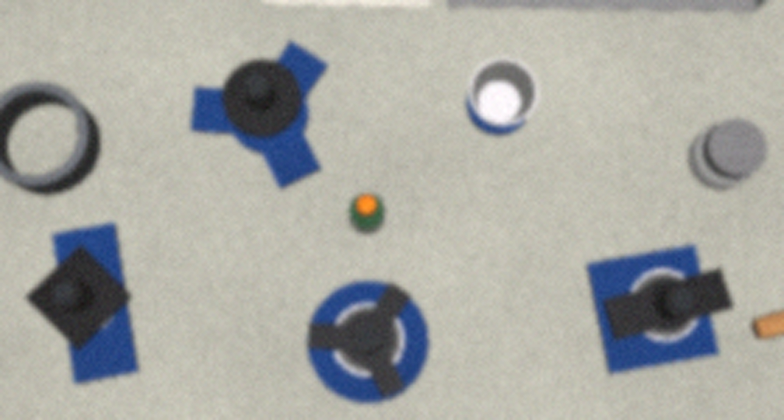

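Candidates (crop pixels): round collar at (262,98) on the three-armed plate; square collar at (78,297) on the long plate; black three-arm collar at (368,338) on the round plate; long collar at (668,303) on the square plate; empty cup (500,97), no plate = spare. The yellow star and the turquoise holder are look-alikes and stay untouched, as do the grey ring and the grey cylinder. The glue bottle is at (367,212). Next I find the holder axes from the blue plates.

```bash
cat > bases.py <<'E'
from h import *
from scipy.optimize import minimize
def blue_pts(n,P,c0,rad=.095):
    c=r.calibration(n);H,Wd=P.shape[:2];f=H/2/np.tan(np.radians(c['fov_y'])/2)
    R=np.array(c['R']);t=np.array(c['t']);o=-R.T@t
    v,u=np.mgrid[:H,:Wd];ray=np.stack([(u-c['cx'])/f,(v-c['cy'])/f,np.ones((H,Wd))],-1)@R
    X=o+ray*((.006-o[2])/ray[...,2])[...,None]
    p=P.astype(int); blue=(p[...,2]>p[...,0]+20)&(p[...,2]>p[...,1]+12)
    near=np.hypot(X[...,0]-c0[0],X[...,1]-c0[1])<rad
    bg=near&~blue&(p.sum(2)>150)&(p.max(2)-p.min(2)<40)
    return X[near&blue][:,:2],X[bg][:,:2]
def sd(q,kind):
    x,y=q.T
    if kind=='round':return np.hypot(x,y)-.052
    if kind=='square':return np.maximum(abs(x),abs(y))-.048
    if kind=='long':return np.maximum(abs(x)-.065,abs(y)-.027)
    if kind=='star':
        ds=[]
        for k in range(3):
            a=k*2*np.pi/3;u=x*np.cos(a)+y*np.sin(a);w=-x*np.sin(a)+y*np.cos(a)
            ds.append(np.maximum(np.maximum(u-.066,-u),abs(w)-.02))
        return np.minimum(np.min(ds,0),np.hypot(x,y)-.03)
def fit(kind,n,P,c0):
    b,_=blue_pts(n,P,c0)
    best=None
    def cost(s,ret=0):
        C,S=np.cos(s[2]),np.sin(s[2]);q=(b-s[:2])@np.array([[C,-S],[S,C]])
        d=sd(q,kind); return np.mean(np.clip(d,0,.006))*1e3
    # blue inside model + shape margins: soften by boundary balance using slightly shrunken/expanded plates
    def cost2(s):
        C,S=np.cos(s[2]),np.sin(s[2]);q=(b-s[:2])@np.array([[C,-S],[S,C]])
        return np.sum(np.clip(sd(q,kind)+.002,0,.008)**2)*1e6
    for a in np.arange(0,np.pi,np.pi/12):
        m=minimize(cost2,[*c0,a],method='Nelder-Mead',options=dict(initial_simplex=[[*c0,a],[c0[0]+.01,c0[1],a],[c0[0],c0[1]+.01,a],[*c0,a+.2]],xatol=1e-5,fatol=1e-4))
        if best is None or m.fun<best.fun:best=m
    return best.x,best.fun,len(b)
E
python3 - <<'E'
from bases import *
for n in('top','side'):
    P=np.load(n+'0.npz')['p']
    for k,c in dict(round=(.441,.0055),long=(.471,.238),star=(.639,.096),square=(.471,-.238)).items():
        print(n,k,*[np.round(x,4) for x in fit(k,n,P,c)])
E
```

```text
top round [0.4406 0.0053 0.5957] 12.6041 690
top long [0.4719 0.238  0.2049] 39.2153 661
top star [0.6362 0.0946 1.5266] 647.2036 721
top square [ 0.4713 -0.238   3.3267] 55.6476 859
side round [0.4393 0.0039 0.5643] 6.6957 780
side long [0.4697 0.2372 0.205 ] 104.7837 556
side star [0.6336 0.0942 1.575 ] 666.1846 588
side square [ 0.4701 -0.2381  1.7569] 151.0631 1637
```

Emit:
{"name": "step_arm", "arguments": {
  "increments": [
    [[2.5,-3,0],[0,0,0]],
    [[2.5,-3,0],[0,0,0]],
    [[2.5,-3,0],[0,0,0]],
    [[2.5,-3,0],[0,0,0]],
    [[2.5,-3,0],[0,0,0]],
    [[2.5,-3,0],[0,0,0]],
    [[2.5,-3,0],[0,0,0]],
    [[2.5,-3,0],[0,0,0]],
    [[2.5,-3,0],[0,0,0]],
    [[2.5,-3,0],[0,0,0]]
  ],
  "fingers": 0.7
}}

```text
clock: 1.1
tool_pos: [0.4847, 0.2781, 0.2385]
eef_rot: [0.191, 0.982, -0.0, -0.0]
contact_force: [0.8, -0.4, -0.8]
opening: 0.697
finger_force: 0.0
```

Emit:
{"name": "step_arm", "arguments": {
  "increments": [
    [[2.2,-2.6,-0.7],[0,0,0]],
    [[2.2,-2.6,-0.7],[0,0,0]],
    [[2.2,-2.6,-0.7],[0,0,0]],
    [[2.2,-2.6,-0.7],[0,0,0]],
    [[2.2,-2.6,-0.7],[0,0,0]],
    [[2.2,-2.6,-0.7],[0,0,0]],
    [[2.2,-2.6,-0.7],[0,0,0]],
    [[0,0,-2],[0,0,0]],
    [[0,0,-2],[0,0,0]],
    [[0,0,-2],[0,0,0]]
  ]
}}

```text
clock: 2.1
tool_pos: [0.6378, 0.0971, 0.1285]
eef_rot: [0.191, 0.982, -0.0, -0.0]
contact_force: [0.1, -0.6, 0.5]
opening: 0.701
finger_force: 0.0
```

Down to z 0.063.

Emit:
{"name": "step_arm", "arguments": {
  "increments": [
    [[0.1,-0.1,-1],[0,0,0]],
    [[0,0,-1],[0,0,0]],
    [[0,0,-1],[0,0,0]],
    [[0,0,-1],[0,0,0]],
    [[0,0,-1],[0,0,0]],
    [[0,0,-0.7],[0,0,0]],
    [[0,0,-0.5],[0,0,0]],
    [[0,0,-0.3],[0,0,0]],
    [[0,0,0],[0,0,0]],
    [[0,0,0],[0,0,0]]
  ]
}}

```text
clock: 3.1
tool_pos: [0.6393, 0.0966, 0.065]
eef_rot: [0.191, 0.982, 0.0, 0.0]
contact_force: [-0.2, 0.6, 0.7]
opening: 0.702
finger_force: 0.0
```

Emit:
{"name": "step_arm", "arguments": {
  "increments": [
    [[0,0,0],[0,0,0]],
    [[0,0,0],[0,0,0]],
    [[0,0,0],[0,0,0]],
    [[0,0,0],[0,0,0]],
    [[0,0,0],[0,0,0]],
    [[0,0,0],[0,0,0]],
    [[0,0,0],[0,0,0]],
    [[0,0,0],[0,0,0]],
    [[0,0,0],[0,0,0]],
    [[0,0,0],[0,0,0]]
  ],
  "fingers": 0,
  "grip_force": 15
}}

```text
clock: 4.1
tool_pos: [0.6391, 0.0967, 0.0648]
eef_rot: [0.191, 0.982, 0.0, 0.0]
contact_force: [-0.7, -0.1, 1.3]
opening: 0.285
finger_force: 15.0
```

Emit:
{"name": "step_arm", "arguments": {
  "increments": [
    [[0,0,0.5],[0,0,0]],
    [[0,0,1],[0,0,0]],
    [[0,0,1],[0,0,0]],
    [[0,0,1.5],[0,0,0]],
    [[0,0,1.5],[0,0,0]],
    [[0,0,1.5],[0,0,0]],
    [[0,0,1.5],[0,0,0]],
    [[0,0,1.5],[0,0,0]],
    [[0,0,1.5],[0,0,0]],
    [[0,0,1],[0,0,0]]
  ]
}}

```text
clock: 5.1
tool_pos: [0.6395, 0.0967, 0.1916]
eef_rot: [0.191, 0.982, 0.0, 0.001]
contact_force: [0.4, -0.2, -0.9]
opening: 0.293
finger_force: 15.0
```

Emit:
{"name": "step_arm", "arguments": {
  "increments": [
    [[0.1,-2,0],[0,0,0]],
    [[0.1,-2.3,0],[0,0,0]],
    [[0.1,-2.3,0],[0,0,0]],
    [[0.1,-2.3,0],[0,0,0]],
    [[0.1,-2.3,0],[0,0,0]],
    [[0.1,-2.3,0],[0,0,0]],
    [[0.1,-2.3,0],[0,0,0]],
    [[0.1,-2.3,0],[0,0,0]],
    [[0.1,-1.5,0],[0,0,0]],
    [[0.1,-0.7,0],[0,0,0]]
  ]
}}

```text
clock: 6.1
tool_pos: [0.6488, -0.1086, 0.1898]
eef_rot: [0.192, 0.981, -0.0, -0.0]
contact_force: [-0.1, -0.2, -0.5]
opening: 0.288
finger_force: 15.0
```

Emit:
{"name": "step_arm", "arguments": {
  "increments": [
    [[0,0,-1],[0,0,0]],
    [[0,0,-1.5],[0,0,0]],
    [[0,0,-1.5],[0,0,0]],
    [[0,0,-1.5],[0,0,0]],
    [[0,0,-1.5],[0,0,0]],
    [[0,0,-1],[0,0,0]],
    [[0,0,-1],[0,0,0]],
    [[0,0,-1],[0,0,0]],
    [[0,0,-0.7],[0,0,0]],
    [[0,0,0],[0,0,0]]
  ]
}}

```text
clock: 7.1
tool_pos: [0.6484, -0.1064, 0.0817]
eef_rot: [0.191, 0.982, -0.0, -0.001]
contact_force: [-0.2, -0.3, -0.2]
opening: 0.286
finger_force: 15.0
```

Emit:
{"name": "step_arm", "arguments": {
  "increments": [
    [[0.1,0,-0.3],[0,0,0]],
    [[0,0,-0.3],[0,0,0]],
    [[0,0,-0.2],[0,0,0]],
    [[0,0,-0.2],[0,0,0]],
    [[0,0,-0.2],[0,0,0]],
    [[0,0,-0.1],[0,0,0]],
    [[0,0,-0.1],[0,0,0]],
    [[0,0,-0.1],[0,0,0]],
    [[0,0,0],[0,0,0]],
    [[0,0,0],[0,0,0]]
  ]
}}

```text
clock: 8.1
tool_pos: [0.6501, -0.1065, 0.0678]
eef_rot: [0.191, 0.982, 0.0, 0.0]
contact_force: [-0.0, -0.1, -1.8]
opening: 0.289
finger_force: 15.0
```

Emit:
{"name": "step_arm", "arguments": {
  "increments": [
    [[0,0,-0.1],[0,0,0]],
    [[0,0,-0.05],[0,0,0]],
    [[0,0,-0.05],[0,0,0]],
    [[0,0,-0.05],[0,0,0]],
    [[0,0,0],[0,0,0]],
    [[0,0,0],[0,0,0]],
    [[0,0,0],[0,0,0]],
    [[0,0,0],[0,0,0]],
    [[0,0,0],[0,0,0]],
    [[0,0,0],[0,0,0]]
  ]
}}

```text
clock: 9.1
tool_pos: [0.65, -0.1064, 0.0652]
eef_rot: [0.191, 0.982, 0.0, 0.0]
contact_force: [1.1, 0.3, -1.5]
opening: 0.284
finger_force: 15.0
```

Emit:
{"name": "step_arm", "arguments": {
  "increments": [
    [[0,0,-0.05],[0,0,0]],
    [[0,0,0],[0,0,0]],
    [[0,0,-0.05],[0,0,0]],
    [[0,0,0],[0,0,0]],
    [[0,0,0],[0,0,0]],
    [[0,0,0],[0,0,0]],
    [[0,0,0],[0,0,0]],
    [[0,0,0],[0,0,0]],
    [[0,0,0],[0,0,0]],
    [[0,0,0],[0,0,0]]
  ]
}}

```text
clock: 10.1
tool_pos: [0.6503, -0.1064, 0.0647]
eef_rot: [0.191, 0.982, 0.0, 0.0]
contact_force: [-0.8, 0.6, 5.8]
opening: 0.287
finger_force: 15.0
```

Contact on the floor (about 6 N). I ease up 0.5 mm, open, then rise.

Emit:
{"name": "step_arm", "arguments": {
  "increments": [
    [[0,0,0.05],[0,0,0]],
    [[0,0,0],[0,0,0]],
    [[0,0,0],[0,0,0]],
    [[0,0,0],[0,0,0]],
    [[0,0,0],[0,0,0]],
    [[0,0,0],[0,0,0]],
    [[0,0,0],[0,0,0]],
    [[0,0,0],[0,0,0]],
    [[0,0,0],[0,0,0]],
    [[0,0,0],[0,0,0]]
  ],
  "fingers": 0.7
}}

```text
clock: 11.1
tool_pos: [0.65, -0.1064, 0.0648]
eef_rot: [0.191, 0.982, 0.0, -0.0]
contact_force: [1.0, -0.0, 0.4]
opening: 0.704
finger_force: 0.0
```

Emit:
{"name": "step_arm", "arguments": {
  "increments": [
    [[0,0,0.5],[0,0,0]],
    [[0,0,1],[0,0,0]],
    [[0,0,1.5],[0,0,0]],
    [[0,0,2],[0,0,0]],
    [[0,0,1.5],[0,0,0]],
    [[-1,0.5,0],[0,0,0]],
    [[-3,1.5,0],[0,0,0]],
    [[-4,2.2,0],[0,0,0]],
    [[-4,2.2,0],[0,0,0]],
    [[-4,2.2,0],[0,0,0]]
  ]
}}

```text
clock: 12.1
tool_pos: [0.4891, -0.0198, 0.131]
eef_rot: [0.191, 0.982, 0.001, 0.001]
contact_force: [0.3, 1.5, -0.4]
opening: 0.705
finger_force: 0.0
```

Emit:
{"name": "step_arm", "arguments": {
  "increments": [
    [[-2.5,1.3,0],[0,0,0]],
    [[-2.4,1.3,0],[0,0,0]],
    [[0,0,-1],[0,0,0]],
    [[0,0,-1],[0,0,0]],
    [[0,0,-1.5],[0,0,0]],
    [[0,0,-1.5],[0,0,0]],
    [[0,0,-1],[0,0,0]],
    [[0,0,-0.5],[0,0,0]],
    [[0,0,0],[0,0,0]],
    [[0,0,0],[0,0,0]]
  ]
}}

```text
clock: 13.1
tool_pos: [0.4414, 0.0054, 0.0649]
eef_rot: [0.191, 0.982, 0.0, 0.0]
contact_force: [-0.3, -0.1, 1.2]
opening: 0.702
finger_force: 0.0
```

Emit:
{"name": "step_arm", "arguments": {
  "increments": [
    [[0,0,0],[0,0,0]],
    [[0,0,0],[0,0,0]],
    [[0,0,0],[0,0,0]],
    [[0,0,0],[0,0,0]],
    [[0,0,0],[0,0,0]],
    [[0,0,0],[0,0,0]],
    [[0,0,0],[0,0,0]],
    [[0,0,0],[0,0,0]],
    [[0,0,0],[0,0,0]],
    [[0,0,0],[0,0,0]]
  ],
  "fingers": 0
}}

```text
clock: 14.1
tool_pos: [0.4411, 0.0056, 0.0648]
eef_rot: [0.191, 0.982, 0.0, 0.0]
contact_force: [-0.2, 0.4, 2.9]
opening: 0.293
finger_force: 15.0
```

Run:
```python
from h import *
p,d=snap('side','s1')
c=cv2.resize(p[60:310,120:400],None,fx=2.4,fy=2.4,interpolation=cv2.INTER_CUBIC)
cv2.imwrite('pics/s1c.png',np.clip(c[:,:,::-1].astype(float)*1.3,0,255))
```

```text
[ WARN:0@1.060] global loadsave.cpp:1063 imwrite_ Unsupported depth image for selected encoder is fallbacked to CV_8U.
```

View pics/s1c.png

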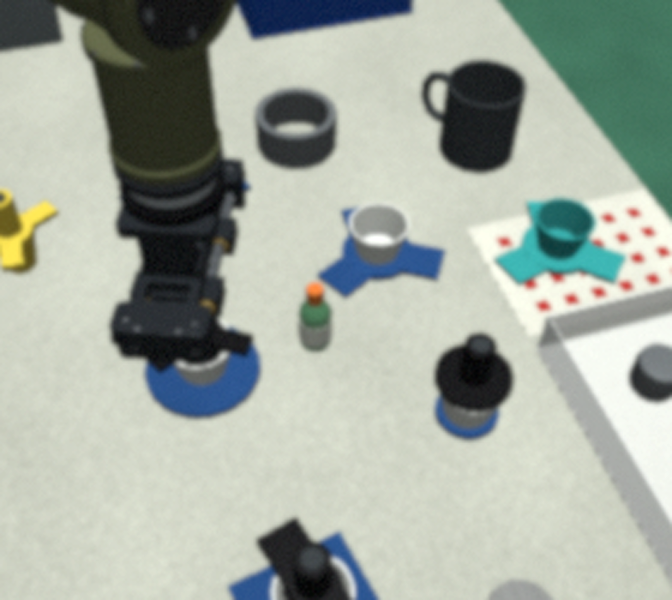

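The round housing stands upright in the spare cup (473,375), the bottle still stands at (315,318), and the star cup is empty at (378,235). I measure that cup and check the parked housing.

Run:
```python
from h import *
for n in('side','top'):
    if n=='side': d=np.load('s1.npz')['d']
    else: p,d=snap('top','t1')
    W=world(n,d)
    for nm,c,lo,hi,R in(('starcup',(.638,.096),.036,.055,.045),('parked',(.65,-.106),.088,.12,.04)):
        q=W[(W[...,2]>lo)&(W[...,2]<hi)&(np.hypot(W[...,0]-c[0],W[...,1]-c[1])<R)]
        print(n,nm,len(q),np.round((q.min(0)+q.max(0))/2,4),np.round(np.ptp(q,axis=0),4),np.round(np.percentile(q[:,2],95),4))
```

```text
side starcup 154 [0.6382 0.097  0.0407] [0.0583 0.0606 0.0092] 0.0437
side parked 142 [ 0.6489 -0.1068  0.0936] [0.0251 0.0249 0.0111] 0.0983
top starcup 91 [0.6526 0.0953 0.0415] [0.0319 0.0565 0.0103] 0.046
top parked 31 [ 0.6538 -0.1097  0.0985] [0.0172 0.016  0.0058] 0.1006
```

Emit:
{"name": "step_arm", "arguments": {
  "increments": [
    [[0,0,0.5],[0,0,0]],
    [[0,0,1],[0,0,0]],
    [[0,0,1],[0,0,0]],
    [[0,0,1.5],[0,0,0]],
    [[0,0,1.5],[0,0,0]],
    [[0,0,1.5],[0,0,0]],
    [[0,0,1.5],[0,0,0]],
    [[0,0,1.5],[0,0,0]],
    [[0,0,1.5],[0,0,0]],
    [[0,0,1],[0,0,0]]
  ]
}}

```text
clock: 15.2
tool_pos: [0.441, 0.0054, 0.1914]
eef_rot: [0.191, 0.982, 0.0, 0.001]
contact_force: [0.4, -0.7, -2.4]
opening: 0.289
finger_force: 15.0
```

Emit:
{"name": "step_arm", "arguments": {
  "increments": [
    [[1.5,0.7,0],[0,0,0]],
    [[2.3,1,0],[0,0,0]],
    [[2.3,1,0],[0,0,0]],
    [[2.3,1.1,0],[0,0,0]],
    [[2.3,1.1,0],[0,0,0]],
    [[2.3,1.1,0],[0,0,0]],
    [[2.3,1.1,0],[0,0,0]],
    [[2.3,1,0],[0,0,0]],
    [[1.5,0.7,0],[0,0,0]],
    [[0.7,0.3,0],[0,0,0]]
  ]
}}

```text
clock: 16.2
tool_pos: [0.6397, 0.0974, 0.1898]
eef_rot: [0.19, 0.982, 0.0, 0.0]
contact_force: [-0.8, 1.1, -1.0]
opening: 0.291
finger_force: 15.0
```

Emit:
{"name": "step_arm", "arguments": {
  "increments": [
    [[0,0,-1],[0,0,0]],
    [[0,0,-1.5],[0,0,0]],
    [[0,0,-1.5],[0,0,0]],
    [[0,0,-1.5],[0,0,0]],
    [[0,0,-1.5],[0,0,0]],
    [[0,0,-1],[0,0,0]],
    [[0,0,-1],[0,0,0]],
    [[0,0,-1],[0,0,0]],
    [[0,0,-0.8],[0,0,0]],
    [[0,0,-0.4],[0,0,0]]
  ]
}}

```text
clock: 17.2
tool_pos: [0.6387, 0.0965, 0.0769]
eef_rot: [0.191, 0.982, -0.0, -0.0]
contact_force: [0.4, 0.3, 0.1]
opening: 0.284
finger_force: 15.0
```

Emit:
{"name": "step_arm", "arguments": {
  "increments": [
    [[0,0,-0.3],[0,0,0]],
    [[0,0,-0.3],[0,0,0]],
    [[0,0,-0.2],[0,0,0]],
    [[0,0,-0.1],[0,0,0]],
    [[0,0,-0.1],[0,0,0]],
    [[0,0,-0.1],[0,0,0]],
    [[0,0,-0.1],[0,0,0]],
    [[0,0,-0.05],[0,0,0]],
    [[0,0,0],[0,0,0]],
    [[0,0,0],[0,0,0]]
  ]
}}

```text
clock: 18.2
tool_pos: [0.639, 0.0966, 0.0653]
eef_rot: [0.191, 0.982, 0.0, 0.0]
contact_force: [0.2, -0.7, -1.0]
opening: 0.29
finger_force: 15.0
```

Emit:
{"name": "step_arm", "arguments": {
  "increments": [
    [[0,0,-0.05],[0,0,0]],
    [[0,0,0],[0,0,0]],
    [[0,0,-0.05],[0,0,0]],
    [[0,0,0],[0,0,0]],
    [[0,0,0],[0,0,0]],
    [[0,0,0],[0,0,0]],
    [[0,0,0],[0,0,0]],
    [[0,0,0],[0,0,0]],
    [[0,0,0],[0,0,0]],
    [[0,0,0],[0,0,0]]
  ]
}}

```text
clock: 19.2
tool_pos: [0.6393, 0.0966, 0.0649]
eef_rot: [0.191, 0.982, 0.0, 0.0]
contact_force: [-1.5, -0.6, 5.5]
opening: 0.292
finger_force: 15.0
```

Emit:
{"name": "step_arm", "arguments": {
  "increments": [
    [[0,0,0.05],[0,0,0]],
    [[0,0,0],[0,0,0]],
    [[0,0,0],[0,0,0]],
    [[0,0,0],[0,0,0]],
    [[0,0,0],[0,0,0]],
    [[0,0,0],[0,0,0]],
    [[0,0,0],[0,0,0]],
    [[0,0,0],[0,0,0]],
    [[0,0,0],[0,0,0]],
    [[0,0,0],[0,0,0]]
  ],
  "fingers": 0.7
}}

```text
clock: 20.2
tool_pos: [0.639, 0.0966, 0.0648]
eef_rot: [0.191, 0.982, 0.0, 0.0]
contact_force: [-0.2, -0.7, -0.5]
opening: 0.698
finger_force: 0.0
```

Emit:
{"name": "step_arm", "arguments": {
  "increments": [
    [[0,0,0.5],[0,0,0]],
    [[0,0,1],[0,0,0]],
    [[0,0,1.5],[0,0,0]],
    [[0,0,2],[0,0,0]],
    [[0,0,1.5],[0,0,0]],
    [[0.2,-4,0],[0,0,0]],
    [[0.2,-4.2,0],[0,0,0]],
    [[0.2,-4.5,0],[0,0,0]],
    [[0.2,-4.2,0],[0,0,0]],
    [[0.2,-3.4,0],[0,0,0]]
  ]
}}

```text
clock: 21.2
tool_pos: [0.649, -0.1101, 0.131]
eef_rot: [0.192, 0.981, -0.001, 0.001]
contact_force: [0.5, -0.3, -0.2]
opening: 0.696
finger_force: 0.0
```

Emit:
{"name": "step_arm", "arguments": {
  "increments": [
    [[0,0,0],[0,0,0]],
    [[0,0,-1],[0,0,0]],
    [[0,0,-1],[0,0,0]],
    [[0,0,-1.5],[0,0,0]],
    [[0,0,-1.5],[0,0,0]],
    [[0,0,-1],[0,0,0]],
    [[0,0,-0.5],[0,0,0]],
    [[0,0,0],[0,0,0]],
    [[0,0,0],[0,0,0]],
    [[0,0,0],[0,0,0]]
  ]
}}

```text
clock: 22.2
tool_pos: [0.6495, -0.1065, 0.0654]
eef_rot: [0.191, 0.982, 0.0, 0.001]
contact_force: [-1.2, -1.1, -0.2]
opening: 0.696
finger_force: 0.0
```

Run:
```python
from h import *
p,d=snap('side','s2');W=world('side',d)
for nm,c,lo,hi,R in(('roundcup',(.44,.005),.036,.055,.045),('star_h',(.639,.0965),.088,.12,.04)):
    q=W[(W[...,2]>lo)&(W[...,2]<hi)&(np.hypot(W[...,0]-c[0],W[...,1]-c[1])<R)]
    print(nm,len(q),np.round((q.min(0)+q.max(0))/2,4),np.round(np.ptp(q,axis=0),4),np.round(np.percentile(q[:,2],95),4))
```

```text
roundcup 193 [0.44   0.0054 0.0406] [0.0576 0.0592 0.0092] 0.0442
star_h 100 [0.6372 0.0966 0.0935] [0.0242 0.0266 0.0109] 0.098
```

Emit:
{"name": "step_arm", "arguments": {
  "increments": [
    [[0,0,0],[0,0,0]],
    [[0,0,0],[0,0,0]],
    [[0,0,0],[0,0,0]],
    [[0,0,0],[0,0,0]],
    [[0,0,0],[0,0,0]],
    [[0,0,0],[0,0,0]],
    [[0,0,0],[0,0,0]],
    [[0,0,0],[0,0,0]],
    [[0,0,0],[0,0,0]],
    [[0,0,0],[0,0,0]]
  ],
  "fingers": 0
}}

```text
clock: 23.25
tool_pos: [0.6491, -0.1064, 0.0648]
eef_rot: [0.191, 0.982, 0.0, 0.0]
contact_force: [-0.2, 0.4, 0.9]
opening: 0.291
finger_force: 15.0
```

Emit:
{"name": "step_arm", "arguments": {
  "increments": [
    [[0,0,0.5],[0,0,0]],
    [[0,0,1],[0,0,0]],
    [[0,0,1],[0,0,0]],
    [[0,0,1.5],[0,0,0]],
    [[0,0,1.5],[0,0,0]],
    [[0,0,1.5],[0,0,0]],
    [[0,0,1.5],[0,0,0]],
    [[0,0,1.5],[0,0,0]],
    [[0,0,1.5],[0,0,0]],
    [[0,0,1],[0,0,0]]
  ]
}}

```text
clock: 24.25
tool_pos: [0.6495, -0.1065, 0.1915]
eef_rot: [0.191, 0.982, 0.0, 0.001]
contact_force: [0.4, -0.4, -0.7]
opening: 0.283
finger_force: 15.0
```

Emit:
{"name": "step_arm", "arguments": {
  "increments": [
    [[-1.5,0.8,0],[0,0,0]],
    [[-2.4,1.3,0],[0,0,0]],
    [[-2.4,1.3,0],[0,0,0]],
    [[-2.5,1.3,0],[0,0,0]],
    [[-2.5,1.3,0],[0,0,0]],
    [[-2.5,1.3,0],[0,0,0]],
    [[-2.5,1.3,0],[0,0,0]],
    [[-2.4,1.3,0],[0,0,0]],
    [[-1.5,0.9,0],[0,0,0]],
    [[-0.7,0.4,0],[0,0,0]]
  ]
}}

```text
clock: 25.25
tool_pos: [0.4386, 0.0064, 0.1901]
eef_rot: [0.19, 0.982, -0.0, -0.0]
contact_force: [0.3, 0.5, -0.6]
opening: 0.29
finger_force: 15.0
```

Emit:
{"name": "step_arm", "arguments": {
  "increments": [
    [[0,0,-1],[0,0,0]],
    [[0,0,-1.5],[0,0,0]],
    [[0,0,-1.5],[0,0,0]],
    [[0,0,-1.5],[0,0,0]],
    [[0,0,-1.5],[0,0,0]],
    [[0,0,-1],[0,0,0]],
    [[0,0,-1],[0,0,0]],
    [[0,0,-1],[0,0,0]],
    [[0,0,-0.8],[0,0,0]],
    [[0,0,-0.4],[0,0,0]]
  ]
}}

```text
clock: 26.25
tool_pos: [0.4402, 0.0054, 0.0767]
eef_rot: [0.191, 0.982, -0.0, -0.0]
contact_force: [-0.1, 0.4, -0.5]
opening: 0.287
finger_force: 15.0
```

Emit:
{"name": "step_arm", "arguments": {
  "increments": [
    [[0,0,-0.3],[0,0,0]],
    [[0,0,-0.3],[0,0,0]],
    [[0,0,-0.2],[0,0,0]],
    [[0,0,-0.1],[0,0,0]],
    [[0,0,-0.1],[0,0,0]],
    [[0,0,-0.1],[0,0,0]],
    [[0,0,-0.1],[0,0,0]],
    [[0,0,-0.05],[0,0,0]],
    [[0,0,0],[0,0,0]],
    [[0,0,0],[0,0,0]]
  ]
}}

```text
clock: 27.25
tool_pos: [0.44, 0.0056, 0.0653]
eef_rot: [0.191, 0.982, 0.0, 0.0]
contact_force: [0.0, -0.5, -0.9]
opening: 0.289
finger_force: 15.0
```

Emit:
{"name": "step_arm", "arguments": {
  "increments": [
    [[0,0,-0.05],[0,0,0]],
    [[0,0,0],[0,0,0]],
    [[0,0,0],[0,0,0]],
    [[0,0,0],[0,0,0]],
    [[0,0,0],[0,0,0]],
    [[0,0,0],[0,0,0]],
    [[0,0,0],[0,0,0]],
    [[0,0,0],[0,0,0]],
    [[0,0,0],[0,0,0]],
    [[0,0,0],[0,0,0]]
  ]
}}

```text
clock: 28.25
tool_pos: [0.44, 0.0056, 0.0647]
eef_rot: [0.191, 0.982, 0.0, 0.0]
contact_force: [-0.2, -0.1, -1.4]
opening: 0.286
finger_force: 15.0
```

Emit:
{"name": "step_arm", "arguments": {
  "increments": [
    [[0,0,-0.03],[0,0,0]],
    [[0,0,0],[0,0,0]],
    [[0,0,-0.02],[0,0,0]],
    [[0,0,0],[0,0,0]],
    [[0,0,0],[0,0,0]],
    [[0,0,0],[0,0,0]],
    [[0,0,0],[0,0,0]],
    [[0,0,0],[0,0,0]],
    [[0,0,0],[0,0,0]],
    [[0,0,0],[0,0,0]]
  ]
}}

```text
clock: 29.25
tool_pos: [0.4402, 0.0056, 0.0646]
eef_rot: [0.191, 0.982, 0.0, 0.0]
contact_force: [-1.3, 0.6, 5.0]
opening: 0.286
finger_force: 15.0
```

Emit:
{"name": "step_arm", "arguments": {
  "increments": [
    [[0,0,0.05],[0,0,0]],
    [[0,0,0],[0,0,0]],
    [[0,0,0],[0,0,0]],
    [[0,0,0],[0,0,0]],
    [[0,0,0],[0,0,0]],
    [[0,0,0],[0,0,0]],
    [[0,0,0],[0,0,0]],
    [[0,0,0],[0,0,0]],
    [[0,0,0],[0,0,0]],
    [[0,0,0],[0,0,0]]
  ],
  "fingers": 0.7
}}

```text
clock: 30.25
tool_pos: [0.44, 0.0056, 0.0647]
eef_rot: [0.191, 0.982, 0.0, 0.0]
contact_force: [-0.3, 0.9, -0.8]
opening: 0.702
finger_force: 0.0
```

Emit:
{"name": "step_arm", "arguments": {
  "increments": [
    [[0,0,0.5],[0,0,0]],
    [[0,0,1],[0,0,0]],
    [[0,0,1.5],[0,0,0]],
    [[0,0,2],[0,0,0]],
    [[0,0,1.5],[0,0,0]],
    [[0.4,-3.5,0],[0,0,0]],
    [[0.6,-4.5,0],[0,0,0]],
    [[0.6,-4.5,0],[0,0,0]],
    [[0.6,-4.5,0],[0,0,0]],
    [[0.5,-4,0],[0,0,0]]
  ]
}}

```text
clock: 31.25
tool_pos: [0.4668, -0.2072, 0.1308]
eef_rot: [0.191, 0.982, -0.0, 0.0]
contact_force: [0.6, 1.4, -0.5]
opening: 0.7
finger_force: 0.0
```

Emit:
{"name": "step_arm", "arguments": {
  "increments": [
    [[0.4,-3.4,0],[0,0,0]],
    [[0,0,0],[0,0,0]],
    [[0,0,-1],[0,0,0]],
    [[0,0,-1.5],[0,0,0]],
    [[0,0,-1.5],[0,0,0]],
    [[0,0,-1.5],[0,0,0]],
    [[0,0,-0.6],[0,0,0]],
    [[0,0,-0.4],[0,0,0]],
    [[0,0,0],[0,0,0]],
    [[0,0,0],[0,0,0]]
  ]
}}

```text
clock: 32.25
tool_pos: [0.4713, -0.2382, 0.0652]
eef_rot: [0.19, 0.982, 0.0, 0.0]
contact_force: [0.2, -0.1, 0.1]
opening: 0.702
finger_force: 0.0
```

Run:
```python
from h import *
p,d=snap('side','s3');W=world('side',d)
for nm,c,lo,hi,R in(('round_h',(.44,.005),.088,.12,.03),):
    q=W[(W[...,2]>lo)&(W[...,2]<hi)&(np.hypot(W[...,0]-c[0],W[...,1]-c[1])<R)]
    print(nm,len(q),np.round((q.min(0)+q.max(0))/2,4),np.round(np.ptp(q,axis=0),4),np.round(np.percentile(q[:,2],95),4))
```

```text
round_h 97 [0.4369 0.0049 0.0943] [0.0181 0.0252 0.0112] 0.0984
```

View pics/s3.png

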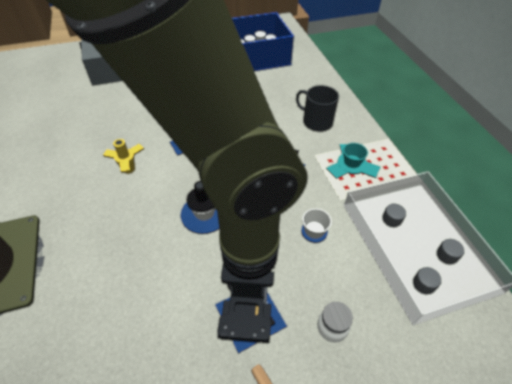

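The round housing stands in the round holder (203,205); the gripper is over the long housing at (248,310); the spare cup is empty at (315,225).

Emit:
{"name": "step_arm", "arguments": {
  "increments": [
    [[0,0,0],[0,0,0]],
    [[0,0,0],[0,0,0]],
    [[0,0,0],[0,0,0]],
    [[0,0,0],[0,0,0]],
    [[0,0,0],[0,0,0]],
    [[0,0,0],[0,0,0]],
    [[0,0,0],[0,0,0]],
    [[0,0,0],[0,0,0]],
    [[0,0,0],[0,0,0]],
    [[0,0,0],[0,0,0]]
  ],
  "fingers": 0
}}

```text
clock: 33.3
tool_pos: [0.4711, -0.2384, 0.0648]
eef_rot: [0.191, 0.982, 0.0, 0.0]
contact_force: [0.1, 1.0, 0.9]
opening: 0.289
finger_force: 15.0
```

Emit:
{"name": "step_arm", "arguments": {
  "increments": [
    [[0,0,0.5],[0,0,0]],
    [[0,0,1],[0,0,0]],
    [[0,0,1],[0,0,0]],
    [[0,0,1.5],[0,0,0]],
    [[0,0,1.5],[0,0,0]],
    [[0,0,1.5],[0,0,0]],
    [[0,0,1.5],[0,0,0]],
    [[0,0,1.5],[0,0,0]],
    [[0,0,1.5],[0,0,0]],
    [[0,0,1],[0,0,0]]
  ]
}}

```text
clock: 34.3
tool_pos: [0.4712, -0.2387, 0.1915]
eef_rot: [0.191, 0.982, -0.0, 0.001]
contact_force: [0.2, 0.0, -0.9]
opening: 0.287
finger_force: 15.0
```

Emit:
{"name": "step_arm", "arguments": {
  "increments": [
    [[1,0.7,0],[0,0,0]],
    [[2.1,1.5,0],[0,0,0]],
    [[2.1,1.6,0],[0,0,0]],
    [[2.1,1.6,0],[0,0,0]],
    [[2.1,1.6,0],[0,0,0]],
    [[2.1,1.6,0],[0,0,0]],
    [[2.1,1.6,0],[0,0,0]],
    [[2.1,1.5,0],[0,0,0]],
    [[1.5,1,0],[0,0,0]],
    [[0.7,0.5,0],[0,0,0]]
  ]
}}

```text
clock: 35.3
tool_pos: [0.6514, -0.1033, 0.1889]
eef_rot: [0.189, 0.982, 0.001, -0.0]
contact_force: [0.3, -0.7, 0.2]
opening: 0.292
finger_force: 15.0
```

Emit:
{"name": "step_arm", "arguments": {
  "increments": [
    [[0,0,-1],[0,0,0]],
    [[0,0,-1.5],[0,0,0]],
    [[0,0,-1.5],[0,0,0]],
    [[0,0,-1.5],[0,0,0]],
    [[0,0,-1.5],[0,0,0]],
    [[0,0,-1],[0,0,0]],
    [[0,0,-1],[0,0,0]],
    [[0,0,-1],[0,0,0]],
    [[0,0,-0.8],[0,0,0]],
    [[0,0,-0.4],[0,0,0]]
  ]
}}

```text
clock: 36.3
tool_pos: [0.6497, -0.1064, 0.0769]
eef_rot: [0.191, 0.982, -0.0, -0.0]
contact_force: [1.1, 0.1, -0.8]
opening: 0.287
finger_force: 15.0
```

Emit:
{"name": "step_arm", "arguments": {
  "increments": [
    [[0,0,-0.3],[0,0,0]],
    [[0,0,-0.3],[0,0,0]],
    [[0,0,-0.2],[0,0,0]],
    [[0,0,-0.1],[0,0,0]],
    [[0,0,-0.1],[0,0,0]],
    [[0,0,-0.1],[0,0,0]],
    [[0,0,-0.1],[0,0,0]],
    [[0,0,-0.05],[0,0,0]],
    [[0,0,0],[0,0,0]],
    [[0,0,0],[0,0,0]]
  ]
}}

```text
clock: 37.3
tool_pos: [0.65, -0.1064, 0.0652]
eef_rot: [0.191, 0.982, 0.0, -0.0]
contact_force: [-0.0, 0.8, -2.5]
opening: 0.291
finger_force: 15.0
```

Emit:
{"name": "step_arm", "arguments": {
  "increments": [
    [[0,0,-0.05],[0,0,0]],
    [[0,0,0],[0,0,0]],
    [[0,0,0],[0,0,0]],
    [[0,0,0],[0,0,0]],
    [[0,0,0],[0,0,0]],
    [[0,0,0],[0,0,0]],
    [[0,0,0],[0,0,0]],
    [[0,0,0],[0,0,0]],
    [[0,0,0],[0,0,0]],
    [[0,0,0],[0,0,0]]
  ]
}}

```text
clock: 38.3
tool_pos: [0.6501, -0.1064, 0.0648]
eef_rot: [0.191, 0.982, 0.0, 0.0]
contact_force: [-0.2, 0.3, 1.0]
opening: 0.291
finger_force: 15.0
```

Emit:
{"name": "step_arm", "arguments": {
  "increments": [
    [[0,0,-0.03],[0,0,0]],
    [[0,0,0],[0,0,0]],
    [[0,0,0],[0,0,0]],
    [[0,0,0],[0,0,0]],
    [[0,0,0],[0,0,0]],
    [[0,0,0],[0,0,0]],
    [[0,0,0],[0,0,0]],
    [[0,0,0],[0,0,0]],
    [[0,0,0],[0,0,0]],
    [[0,0,0],[0,0,0]]
  ]
}}

```text
clock: 39.3
tool_pos: [0.6503, -0.1064, 0.0648]
eef_rot: [0.191, 0.982, 0.0, 0.0]
contact_force: [-0.9, -0.5, 5.0]
opening: 0.289
finger_force: 15.0
```

Emit:
{"name": "step_arm", "arguments": {
  "increments": [
    [[0,0,0.03],[0,0,0]],
    [[0,0,0],[0,0,0]],
    [[0,0,0],[0,0,0]],
    [[0,0,0],[0,0,0]],
    [[0,0,0],[0,0,0]],
    [[0,0,0],[0,0,0]],
    [[0,0,0],[0,0,0]],
    [[0,0,0],[0,0,0]],
    [[0,0,0],[0,0,0]],
    [[0,0,0],[0,0,0]]
  ],
  "fingers": 0.7
}}

```text
clock: 40.3
tool_pos: [0.65, -0.1065, 0.0647]
eef_rot: [0.191, 0.982, 0.0, 0.0]
contact_force: [-0.3, 0.3, 0.5]
opening: 0.7
finger_force: 0.0
```

Emit:
{"name": "step_arm", "arguments": {
  "increments": [
    [[0,0,0.5],[0,0,0]],
    [[0,0,1],[0,0,0]],
    [[0,0,1.5],[0,0,0]],
    [[0,0,2],[0,0,0]],
    [[0,0,1.5],[0,0,0]],
    [[-1,2,0],[0,0,0]],
    [[-2,3.8,0],[0,0,0]],
    [[-2,3.8,0],[0,0,0]],
    [[-2,3.8,0],[0,0,0]],
    [[-2,3.8,0],[0,0,0]]
  ]
}}

```text
clock: 41.3
tool_pos: [0.5597, 0.067, 0.131]
eef_rot: [0.191, 0.982, 0.0, 0.001]
contact_force: [0.3, 0.7, -0.7]
opening: 0.697
finger_force: 0.0
```

Emit:
{"name": "step_arm", "arguments": {
  "increments": [
    [[-2,3.8,0],[0,0,0]],
    [[-2,3.8,0],[0,0,0]],
    [[-2,3.8,0],[0,0,0]],
    [[-1.5,3,0],[0,0,0]],
    [[-1.4,2.8,0],[0,0,0]],
    [[0,0,0],[0,0,0]],
    [[0,0,0],[0,0,0]],
    [[0,0,-0.5],[0,0,0]],
    [[0,0,-1],[0,0,0]],
    [[0,0,-1],[0,0,0]]
  ]
}}

```text
clock: 42.3
tool_pos: [0.4715, 0.2363, 0.1039]
eef_rot: [0.192, 0.981, -0.0, 0.0]
contact_force: [0.5, -0.7, -0.6]
opening: 0.7
finger_force: 0.0
```

Run:
```python
from h import *
p,d=snap('side','s4');W=world('side',d)
for nm,c,lo,hi,R in(('long_h',(.65,-.106),.088,.12,.03),('sqcup',(.471,-.238),.036,.055,.045)):
    q=W[(W[...,2]>lo)&(W[...,2]<hi)&(np.hypot(W[...,0]-c[0],W[...,1]-c[1])<R)]
    print(nm,len(q),np.round((q.min(0)+q.max(0))/2,4),np.round(np.ptp(q,axis=0),4),np.round(np.percentile(q[:,2],95),4))
```

```text
long_h 145 [ 0.6488 -0.1057  0.094 ] [0.0254 0.0249 0.0108] 0.0984
sqcup 278 [ 0.4707 -0.2376  0.0406] [0.0584 0.0583 0.009 ] 0.0441
```

Emit:
{"name": "step_arm", "arguments": {
  "increments": [
    [[0,0,-1],[0,0,0]],
    [[0,0,-1],[0,0,0]],
    [[0,0,-1],[0,0,0]],
    [[0,0,-0.5],[0,0,0]],
    [[0,0,-0.3],[0,0,0]],
    [[0,0,-0.2],[0,0,0]],
    [[0,0,0],[0,0,0]],
    [[0,0,0],[0,0,0]],
    [[0,0,0],[0,0,0]],
    [[0,0,0],[0,0,0]]
  ]
}}

```text
clock: 43.35
tool_pos: [0.4712, 0.2376, 0.065]
eef_rot: [0.191, 0.982, 0.0, 0.0]
contact_force: [0.0, -0.0, -0.6]
opening: 0.7
finger_force: 0.0
```

Emit:
{"name": "step_arm", "arguments": {
  "increments": [
    [[0,0,0],[0,0,0]],
    [[0,0,0],[0,0,0]],
    [[0,0,0],[0,0,0]],
    [[0,0,0],[0,0,0]],
    [[0,0,0],[0,0,0]],
    [[0,0,0],[0,0,0]],
    [[0,0,0],[0,0,0]],
    [[0,0,0],[0,0,0]],
    [[0,0,0],[0,0,0]],
    [[0,0,0],[0,0,0]]
  ],
  "fingers": 0
}}

```text
clock: 44.35
tool_pos: [0.471, 0.2376, 0.0647]
eef_rot: [0.191, 0.982, 0.0, -0.0]
contact_force: [-0.9, -0.6, 0.2]
opening: 0.288
finger_force: 14.9
```

Emit:
{"name": "step_arm", "arguments": {
  "increments": [
    [[0,0,0.5],[0,0,0]],
    [[0,0,1],[0,0,0]],
    [[0,0,1],[0,0,0]],
    [[0,0,1.5],[0,0,0]],
    [[0,0,1.5],[0,0,0]],
    [[0,0,1.5],[0,0,0]],
    [[0,0,1.5],[0,0,0]],
    [[0,0,1.5],[0,0,0]],
    [[0,0,1.5],[0,0,0]],
    [[0,0,1],[0,0,0]]
  ]
}}

```text
clock: 45.35
tool_pos: [0.4713, 0.2376, 0.1916]
eef_rot: [0.191, 0.982, 0.001, 0.001]
contact_force: [-0.0, 0.7, -0.5]
opening: 0.286
finger_force: 14.9
```

Emit:
{"name": "step_arm", "arguments": {
  "increments": [
    [[0,-1.5,0],[0,0,0]],
    [[0,-2.5,0],[0,0,0]],
    [[0,-2.5,0],[0,0,0]],
    [[0,-2.5,0],[0,0,0]],
    [[0,-2.5,0],[0,0,0]],
    [[0,-2.5,0],[0,0,0]],
    [[0,-2.5,0],[0,0,0]],
    [[0,-2.5,0],[0,0,0]],
    [[0,-2.5,0],[0,0,0]],
    [[0,-2.5,0],[0,0,0]]
  ]
}}

```text
clock: 46.35
tool_pos: [0.4698, -0.0048, 0.1893]
eef_rot: [0.191, 0.982, -0.001, -0.001]
contact_force: [-0.5, -0.3, -0.9]
opening: 0.293
finger_force: 14.9
```

Emit:
{"name": "step_arm", "arguments": {
  "increments": [
    [[0,-2.5,0],[0,0,0]],
    [[0,-2.5,0],[0,0,0]],
    [[0,-2.5,0],[0,0,0]],
    [[0,-2.5,0],[0,0,0]],
    [[0,-2.5,0],[0,0,0]],
    [[0,-2.5,0],[0,0,0]],
    [[0,-2.5,0],[0,0,0]],
    [[0,-2.5,0],[0,0,0]],
    [[0,-2,0],[0,0,0]],
    [[0,-1.6,0],[0,0,0]]
  ]
}}

```text
clock: 47.35
tool_pos: [0.4692, -0.2407, 0.1891]
eef_rot: [0.192, 0.981, -0.0, -0.001]
contact_force: [-0.2, 0.0, -1.7]
opening: 0.292
finger_force: 14.9
```

Emit:
{"name": "step_arm", "arguments": {
  "increments": [
    [[0,0,-1],[0,0,0]],
    [[0,0,-1.5],[0,0,0]],
    [[0,0,-1.5],[0,0,0]],
    [[0,0,-1.5],[0,0,0]],
    [[0,0,-1.5],[0,0,0]],
    [[0,0,-1],[0,0,0]],
    [[0,0,-1],[0,0,0]],
    [[0,0,-1],[0,0,0]],
    [[0,0,-0.8],[0,0,0]],
    [[0,0,-0.4],[0,0,0]]
  ]
}}

```text
clock: 48.35
tool_pos: [0.4708, -0.2383, 0.077]
eef_rot: [0.191, 0.982, 0.0, -0.0]
contact_force: [-0.1, -0.1, -0.8]
opening: 0.29
finger_force: 14.9
```

Emit:
{"name": "step_arm", "arguments": {
  "increments": [
    [[0,0,-0.3],[0,0,0]],
    [[0,0,-0.3],[0,0,0]],
    [[0,0,-0.2],[0,0,0]],
    [[0,0,-0.1],[0,0,0]],
    [[0,0,-0.1],[0,0,0]],
    [[0,0,-0.1],[0,0,0]],
    [[0,0,-0.1],[0,0,0]],
    [[0,0,-0.05],[0,0,0]],
    [[0,0,0],[0,0,0]],
    [[0,0,0],[0,0,0]]
  ]
}}

```text
clock: 49.35
tool_pos: [0.471, -0.2385, 0.0653]
eef_rot: [0.191, 0.982, 0.0, -0.0]
contact_force: [-0.5, -0.1, -1.5]
opening: 0.289
finger_force: 14.9
```

Emit:
{"name": "step_arm", "arguments": {
  "increments": [
    [[0,0,-0.05],[0,0,0]],
    [[0,0,0],[0,0,0]],
    [[0,0,-0.03],[0,0,0]],
    [[0,0,0],[0,0,0]],
    [[0,0,0],[0,0,0]],
    [[0,0,0],[0,0,0]],
    [[0,0,0],[0,0,0]],
    [[0,0,0],[0,0,0]],
    [[0,0,0],[0,0,0]],
    [[0,0,0],[0,0,0]]
  ]
}}

```text
clock: 50.35
tool_pos: [0.4712, -0.2385, 0.0646]
eef_rot: [0.191, 0.982, 0.0, 0.0]
contact_force: [-0.3, 1.3, 5.7]
opening: 0.289
finger_force: 14.9
```

Seated. I release and go to the long housing in the spare cup (+17.9, +13.2).

Emit:
{"name": "step_arm", "arguments": {
  "increments": [
    [[0,0,0.03],[0,0,0]],
    [[0,0,0],[0,0,0]],
    [[0,0,0],[0,0,0]],
    [[0,0,0],[0,0,0]],
    [[0,0,0],[0,0,0]],
    [[0,0,0],[0,0,0]],
    [[0,0,0],[0,0,0]],
    [[0,0,0],[0,0,0]],
    [[0,0,0],[0,0,0]],
    [[0,0,0],[0,0,0]]
  ],
  "fingers": 0.7
}}

```text
clock: 51.35
tool_pos: [0.471, -0.2385, 0.0648]
eef_rot: [0.191, 0.982, 0.0, 0.0]
contact_force: [-0.6, -0.6, -1.0]
opening: 0.701
finger_force: 0.0
```

Emit:
{"name": "step_arm", "arguments": {
  "increments": [
    [[0,0,0.5],[0,0,0]],
    [[0,0,1],[0,0,0]],
    [[0,0,1.5],[0,0,0]],
    [[0,0,2],[0,0,0]],
    [[0,0,1.5],[0,0,0]],
    [[2.5,2,0],[0,0,0]],
    [[3.5,2.5,0],[0,0,0]],
    [[3.5,2.5,0],[0,0,0]],
    [[3.5,2.5,0],[0,0,0]],
    [[3,2.2,0],[0,0,0]]
  ]
}}

```text
clock: 52.35
tool_pos: [0.6329, -0.1195, 0.1309]
eef_rot: [0.19, 0.982, 0.001, 0.001]
contact_force: [0.7, -0.4, -0.5]
opening: 0.7
finger_force: 0.0
```

Emit:
{"name": "step_arm", "arguments": {
  "increments": [
    [[1.9,1.5,0],[0,0,0]],
    [[0,0,0],[0,0,0]],
    [[0,0,-1],[0,0,0]],
    [[0,0,-1.5],[0,0,0]],
    [[0,0,-1.5],[0,0,0]],
    [[0,0,-1.5],[0,0,0]],
    [[0,0,-0.6],[0,0,0]],
    [[0,0,-0.4],[0,0,0]],
    [[0,0,0],[0,0,0]],
    [[0,0,0],[0,0,0]]
  ]
}}

```text
clock: 53.35
tool_pos: [0.6504, -0.1064, 0.0651]
eef_rot: [0.191, 0.982, 0.0, 0.0]
contact_force: [-0.0, -0.1, 0.5]
opening: 0.699
finger_force: 0.0
```

Run:
```python
from h import *
p,d=snap('side','s5');W=world('side',d)
for nm,c,lo,hi,R in(('sq_h',(.471,-.238),.088,.12,.03),('longcup',(.471,.238),.036,.055,.045)):
    q=W[(W[...,2]>lo)&(W[...,2]<hi)&(np.hypot(W[...,0]-c[0],W[...,1]-c[1])<R)]
    print(nm,len(q),np.round((q.min(0)+q.max(0))/2,4),np.round(np.ptp(q,axis=0),4),np.round(np.percentile(q[:,2],95),4))
```

```text
sq_h 224 [ 0.4701 -0.2367  0.0935] [0.025  0.0255 0.0111] 0.0984
longcup 141 [0.4707 0.2385 0.0408] [0.0577 0.0602 0.0094] 0.044
```

Emit:
{"name": "step_arm", "arguments": {
  "increments": [
    [[0,0,0],[0,0,0]],
    [[0,0,0],[0,0,0]],
    [[0,0,0],[0,0,0]],
    [[0,0,0],[0,0,0]],
    [[0,0,0],[0,0,0]],
    [[0,0,0],[0,0,0]],
    [[0,0,0],[0,0,0]],
    [[0,0,0],[0,0,0]],
    [[0,0,0],[0,0,0]],
    [[0,0,0],[0,0,0]]
  ],
  "fingers": 0
}}

```text
clock: 54.4
tool_pos: [0.6501, -0.1063, 0.0648]
eef_rot: [0.191, 0.982, 0.0, 0.0]
contact_force: [1.2, 1.0, -0.3]
opening: 0.289
finger_force: 15.0
```

Emit:
{"name": "step_arm", "arguments": {
  "increments": [
    [[0,0,0.5],[0,0,0]],
    [[0,0,1],[0,0,0]],
    [[0,0,1],[0,0,0]],
    [[0,0,1.5],[0,0,0]],
    [[0,0,1.5],[0,0,0]],
    [[0,0,1.5],[0,0,0]],
    [[0,0,1.5],[0,0,0]],
    [[0,0,1.5],[0,0,0]],
    [[0,0,1.5],[0,0,0]],
    [[0,0,1],[0,0,0]]
  ]
}}

```text
clock: 55.4
tool_pos: [0.6505, -0.1064, 0.1916]
eef_rot: [0.191, 0.982, 0.0, 0.001]
contact_force: [0.5, -0.7, -1.8]
opening: 0.285
finger_force: 15.0
```

Emit:
{"name": "step_arm", "arguments": {
  "increments": [
    [[-0.5,1,0],[0,0,0]],
    [[-1,1.8,0],[0,0,0]],
    [[-1,1.8,0],[0,0,0]],
    [[-1,1.8,0],[0,0,0]],
    [[-1,1.8,0],[0,0,0]],
    [[-1,1.8,0],[0,0,0]],
    [[-1,1.8,0],[0,0,0]],
    [[-1,1.8,0],[0,0,0]],
    [[-1,1.8,0],[0,0,0]],
    [[-1,1.8,0],[0,0,0]]
  ]
}}

```text
clock: 56.4
tool_pos: [0.5534, 0.067, 0.1892]
eef_rot: [0.19, 0.982, -0.0, -0.001]
contact_force: [-0.1, 0.2, -1.4]
opening: 0.287
finger_force: 15.0
```

Emit:
{"name": "step_arm", "arguments": {
  "increments": [
    [[-1,1.8,0],[0,0,0]],
    [[-1,1.9,0],[0,0,0]],
    [[-1,1.9,0],[0,0,0]],
    [[-1,1.9,0],[0,0,0]],
    [[-1,1.9,0],[0,0,0]],
    [[-1,1.9,0],[0,0,0]],
    [[-1,1.9,0],[0,0,0]],
    [[-0.8,1.9,0],[0,0,0]],
    [[-0.4,1.4,0],[0,0,0]],
    [[-0.2,0.7,0],[0,0,0]]
  ]
}}

```text
clock: 57.4
tool_pos: [0.4699, 0.2394, 0.1895]
eef_rot: [0.189, 0.982, 0.0, -0.0]
contact_force: [-0.8, -0.6, -1.6]
opening: 0.287
finger_force: 15.0
```

Emit:
{"name": "step_arm", "arguments": {
  "increments": [
    [[0,0,-1],[0,0,0]],
    [[0,0,-1.5],[0,0,0]],
    [[0,0,-1.5],[0,0,0]],
    [[0,0,-1.5],[0,0,0]],
    [[0,0,-1],[0,0,0]],
    [[0,0,-0.5],[0,0,0]],
    [[0,0,0],[0,0,0]],
    [[0,0,0],[0,0,0]],
    [[0,0,0],[0,0,0]],
    [[0,0,0],[0,0,0]]
  ]
}}

```text
clock: 58.4
tool_pos: [0.4714, 0.2377, 0.1203]
eef_rot: [0.191, 0.982, 0.0, 0.0]
contact_force: [-0.1, -0.2, -0.7]
opening: 0.289
finger_force: 15.0
```

Down another 5.5 cm, slowing.

Emit:
{"name": "step_arm", "arguments": {
  "increments": [
    [[0,0,-1],[0,0,0]],
    [[0,0,-1],[0,0,0]],
    [[0,0,-1],[0,0,0]],
    [[0,0,-0.8],[0,0,0]],
    [[0,0,-0.6],[0,0,0]],
    [[0,0,-0.5],[0,0,0]],
    [[0,0,-0.3],[0,0,0]],
    [[0,0,-0.2],[0,0,0]],
    [[0,0,-0.05],[0,0,0]],
    [[0,0,0],[0,0,0]]
  ]
}}

```text
clock: 59.4
tool_pos: [0.4711, 0.2376, 0.0654]
eef_rot: [0.191, 0.982, 0.0, 0.0]
contact_force: [-0.2, 1.0, -0.8]
opening: 0.288
finger_force: 15.0
```

Emit:
{"name": "step_arm", "arguments": {
  "increments": [
    [[0,0,-0.05],[0,0,0]],
    [[0,0,0],[0,0,0]],
    [[0,0,-0.03],[0,0,0]],
    [[0,0,0],[0,0,0]],
    [[0,0,0],[0,0,0]],
    [[0,0,0],[0,0,0]],
    [[0,0,0],[0,0,0]],
    [[0,0,0],[0,0,0]],
    [[0,0,0],[0,0,0]],
    [[0,0,0],[0,0,0]]
  ]
}}

```text
clock: 60.4
tool_pos: [0.4712, 0.2377, 0.0647]
eef_rot: [0.191, 0.982, 0.0, 0.0]
contact_force: [-0.4, -0.4, 5.2]
opening: 0.288
finger_force: 15.0
```

Seated. I release, rise, and move aside.

Emit:
{"name": "step_arm", "arguments": {
  "increments": [
    [[0,0,0.03],[0,0,0]],
    [[0,0,0],[0,0,0]],
    [[0,0,0],[0,0,0]],
    [[0,0,0],[0,0,0]],
    [[0,0,0],[0,0,0]],
    [[0,0,0],[0,0,0]],
    [[0,0,0],[0,0,0]],
    [[0,0,0],[0,0,0]],
    [[0,0,0],[0,0,0]],
    [[0,0,0],[0,0,0]]
  ],
  "fingers": 0.7
}}

```text
clock: 61.4
tool_pos: [0.471, 0.2376, 0.0648]
eef_rot: [0.191, 0.982, 0.0, 0.0]
contact_force: [0.1, 0.1, -0.0]
opening: 0.703
finger_force: 0.0
```

Emit:
{"name": "step_arm", "arguments": {
  "increments": [
    [[0,0,0.5],[0,0,0]],
    [[0,0,1],[0,0,0]],
    [[0,0,2],[0,0,0]],
    [[0,0,3],[0,0,0]],
    [[0,0,3],[0,0,0]],
    [[0,0,3],[0,0,0]],
    [[0,0,3],[0,0,0]],
    [[0,0,1.5],[0,0,0]],
    [[-1,2,0],[0,0,0]],
    [[-2,3,0],[0,0,0]]
  ]
}}

```text
clock: 62.4
tool_pos: [0.4429, 0.2859, 0.2363]
eef_rot: [0.194, 0.981, 0.0, 0.002]
contact_force: [0.4, 0.2, -0.5]
opening: 0.7
finger_force: 0.0
```

Emit:
{"name": "step_arm", "arguments": {
  "increments": [
    [[-2.2,3.2,0],[0,0,0]],
    [[-2.2,3.2,0],[0,0,0]],
    [[-2.2,3.2,0],[0,0,0]],
    [[-2.2,3.2,0],[0,0,0]],
    [[-2.2,3.2,0],[0,0,0]],
    [[-2.2,3.2,0],[0,0,0]],
    [[-2,3,0],[0,0,0]],
    [[-2,3,0],[0,0,0]],
    [[-1,1.5,0],[0,0,0]],
    [[0,0,0],[0,0,0]]
  ]
}}

```text
clock: 63.4
tool_pos: [0.2566, 0.5564, 0.2352]
eef_rot: [0.189, 0.982, 0.001, -0.001]
contact_force: [0.2, 0.4, 0.3]
opening: 0.7
finger_force: 0.0
```

Run:
```python
from h import *
for n in('top','side'):
    p,d=snap(n,n+'9');W=world(n,d)
    for nm,c in dict(round=(.44,.0055),star=(.639,.0965),sq=(.471,-.238),long=(.471,.238)).items():
        q=W[(W[...,2]>.088)&(W[...,2]<.12)&(np.hypot(W[...,0]-c[0],W[...,1]-c[1])<.03)]
        print(n,nm,len(q),np.round((q.min(0)+q.max(0))/2,4),np.round(np.percentile(q[:,2],95),4))
c=lambda f,a:cv2.resize(cv2.imread(f'pics/{f}.png')[a],None,fx=2.4,fy=2.4,interpolation=cv2.INTER_CUBIC)
cv2.imwrite('pics/e_top.png',cv2.convertScaleAbs(c('top9',np.s_[120:270,110:400]),alpha=2))
cv2.imwrite('pics/e_side.png',c('side9',np.s_[100:350,120:400]))
```

```text
top round 111 [0.4411 0.0061 0.0984] 0.1004
top star 110 [0.639  0.0956 0.095 ] 0.1007
top sq 123 [ 0.4715 -0.2366  0.0951] 0.0998
top long 119 [0.4729 0.2359 0.0958] 0.0998
side round 132 [0.4403 0.0055 0.0939] 0.0986
side star 103 [0.6367 0.097  0.0941] 0.0989
side sq 223 [ 0.4702 -0.2366  0.0939] 0.0984
side long 93 [0.471  0.2375 0.0938] 0.0984
```

View pics/e_top.png

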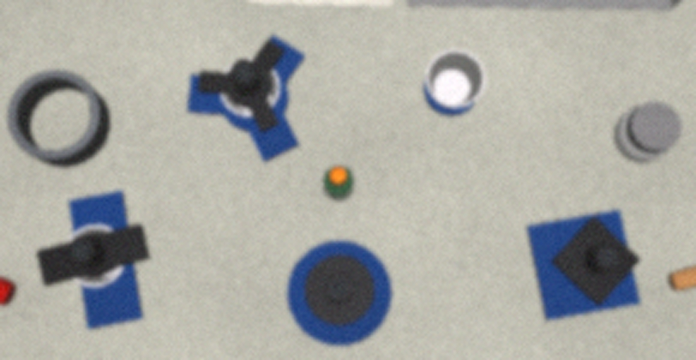

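View pics/e_side.png

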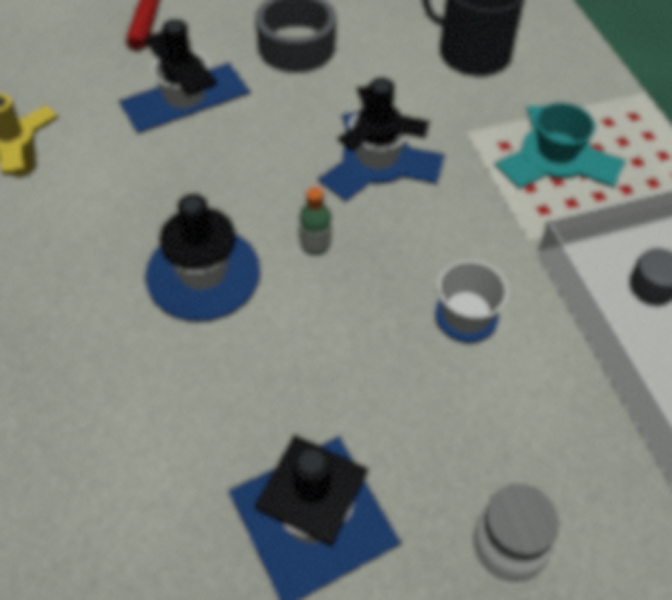

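Both views show every housing upright in its matching holder: top crop star (245,85), long (93,252), round (340,290), square (597,260). The spare cup is empty at (455,82) and the bottle stands at (338,182).

```bash
python3 -c "
from plant import r
print(r.finish_job())"
```

```text
the job is handed in; nothing more can be done
None
```

All four housings stand upright on the floor of their matching holders, the spare cup is empty again, the glue bottle was not touched, and the job was handed in at about 63 s.

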